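Hold a guitar heel block home in the corner of a drilling jig

ROBOT

A 6-joint arm with a two-finger parallel gripper is mounted at the origin on the work surface. World frame = base frame: x ahead of the robot, y to its left, z up, the work surface at z = 0. Lengths are in mm, angles in rad, forces in N, time in s.
With the tool pointing down it reaches from about 350 to 1000 mm from the base axis. Payload 7.1 kg.
Tool frame: the origin (TCP) lies midway between the tips of the shut fingers; the grasp point (between the pads) lies 19 mm behind it; z points along the fingers, y is the line along which they close (so a half turn about z gives the same grasp; the last joint's range is limited). The gripper opens to 85 mm and grips with 20 to 120 N. Pads are 22 mm wide; open, the fingers measure 114 mm over their backs; the gripper's body (76 mm by 85 mm) begins 54 mm behind the grasp point. The pads swing forward as they close: fully open they stand 13 mm farther back than shut.
Start: joints at [-1.142, 0.423, 1.63, -0, 1.089, -0.019], TCP at [270.629, -563.351, 231.319] pointing down, gripper open.
Joint ranges: [-3, 3], [-0.9, 2.11], [0.09, 2.58], [-1.31, 4.45], [0.11, 2.69], [-2.54, 2.54]. Speed limits (rad/s): [2.39, 2.39, 3.01, 3.14, 3.14, 3.14].

INTERFACE

Orientations are given as [roll, pitch, yaw] about the fixed x, y, z axes, in that order (R = Rz(yaw) Ry(pitch) Rx(roll)).
In Python, from rig import reach, line_to, goto_joints, open_jaws, grasp, dwell, ik, get_obs, capture, Unreachable, sign_off gives the robot as it stands. Calls block until the motion is done:
- reach(position, orientation): joint-space move of the TCP to a pose.
- line_to(position, rotation=None, max_speed=150, guard=None): straight line of the TCP; rotation=None keeps the orientation; max_speed is the mean speed in mm/s. With guard (N) it stops when the force on the tool has changed by that much, and returns True; else False.
- goto_joints(angles): joint-space move.
- open_jaws() and grasp(f_grip=None): open the fingers fully, or close them until they stop; f_grip is the grip in N (None keeps the last).
- dwell(seconds).
- ik(position, orientation): joint angles nearest the present ones, or None.
- get_obs(): the state.
- capture(name): name is "scene" or "top" or "wrist"; returns a dict with "image" (420x560x3 uint8, blue, green, red), "z_map" (420x560 float32, mm along the optical axis (not along the pixel's ray), 0 where there is no reading), "K" (3x3 intrinsics, pixels), "dist_coeffs" ([k1, k2, p1, p2, k3] as OpenCV has them; the pictures are not rectified), "xyz" and "attitude" of the camera in the world; the wrist camera has in their place "hand_eye" (4x4, takes a point from camera to tool coordinates, whose origin is the TCP and whose axes are the flange's). Camera axes: x right, y up, looking along -z (the intrinsics and any distortion apply to the point x, -y, -z); pixel columns grow to the right and rows downward; lengths in mm; the calibration is good to about 2 mm. A picture is of the moment at which its call begins: read the wrist's pose just before it.
A pose or a line that the arm cannot do raises Unreachable and nothing moves.
- sign_off(): hands the job in; it is judged then, once.
The state is a dict: "time_s": time; "q": joint angles; "qd": joint speeds; "effort": joint torques, N m; "position": TCP position; "ee_rot": TCP orientation; "wrist_force": force on the tool from outside, world axes, zero at the start; "torque": the same for the moment, N m; "grip_width": opening from 0.0 (shut) to 1.0 (fully open); "grasp_force": force on a finger pad.
Only numpy, scipy, OpenCV 4.12 (cv2) and the standard library are available. Lean on these libraries where they do the work, as an engineer would, in place of code of your own. Each camera call takes 0.05 s, during which the arm holds its last target. There are 200 camera calls.

TASK

Make the drilling jig ready and hold a guitar heel block in it for drilling: first turn the lock ring by its red handle from the red mark to the green mark, then stand the mahogany block upright and flat on the jig board and push it, long side along the aluminium fence, home into the corner so that it bears firmly and squarely (about 5 N or more each) on both the aluminium fence and the blue end stop. Finish while still holding it there with the gripper, pressed against both stops: do not let go. Leave the tin, the glue bottle and the cork block where they are.

Things in the scene. Friction and masses are not known exactly. Their poses are not given: they have to be found in the camera images.
- jig: plywood jig board 230 x 230 x 18 mm, fixed to the bench; origin at the centre of its underside, x and y along its edges, z up. Its top is 18 mm over the bench. It carries the fence, the end stop and the lock ring.
- corner (a point): inner corner of the jig on the board's top (jig frame x 62, y 70, z 18 mm); axes as the jig's. The fence's face is the plane y = 0, the end stop's face the plane x = 0 of this frame; the nest is at negative x and y. The block fully home, long side on the fence, has its origin at (-32, -23, 0) mm here.
- long_fence: bare aluminium fence bar 150 (jig x) x 16 (jig y) x 32 mm high on the board, fixed; origin at the centre of its underside; the face that locates the block is on its -y side, its top is 50 mm over the bench.
- end_stop: blue end stop bar 16 (jig x) x 70 (jig y) x 32 mm high on the board, fixed; origin at the centre of its underside; the face that locates the block is on its -x side, its top is 50 mm over the bench.
- lock (a joint): turn of the lock ring in rad about the upright axis at point lock_hinge, growing anticlockwise seen from above: 0 = handle at the red mark (open; the handle then stands close to the nest), 1.2 = handle at the green mark (locked), rigid end stop at 1.3. It stays where it is left; friction about 0.12 N m (2 N at the handle).
- lock_hinge (a point): the lock ring's axis on the board's top (at x 65, y -45, z 18 mm in the jig's frame); axes as the jig's. The dark steel ring is 48 mm across and 22 mm high, with a radial arm.
- lock_grip (a point): point on the axis of the upright round red handle (14 mm across), 65 mm from the ring's axis, 76 mm over the bench. The handle reaches from 38 to 82 mm over the bench, above its arm (top at 38 mm). Seen from the ring's axis it lies at the angle pi - 0.6 + lock from the jig's x axis. It can be pinched from above and led round without turning the gripper.
- block: mahogany heel block (dark red-brown, upright), 64 (its x) x 46 (its y) x 88 mm high, about 0.16 kg; origin at the centre of its underside, z up. It has two thin pale pencil lines crossed on its top and two black holes in each long side. It starts standing on the bench; pinched over its 46 mm, high enough, the fingers clear the fence. Dry friction with board, fence and stop is 0.5 to 0.7.
- tin: bystander: tin with a red label, 64 mm across, 80 mm high, standing; origin at the centre of its underside
- glue: bystander: white glue bottle with green label and orange cap, 50 mm across, 120 mm high, standing; origin at the centre of its underside
- cork_block: bystander: cork sanding block 60 x 110 x 35 mm; origin at the centre of its underside
Mind the look-alikes: they are no part of the job. Leave any pink or turquoise look-alike of the block alone.

How it is judged (in metres and radians):
On the way, in this order (a step that is already met when the one before it is completed fails the run):
1. the lock ring's handle is at the green mark, while the block is not yet in the corner (value of joint lock above 1.1 rad and horizontal distance between block and corner above 0.05 m), for 0.2 s.
2. the block stands in the corner, gripped and pressed on both stops (contact force between block and long_fence above 2 N and contact force between block and end_stop above 2 N and angle between the x axis of block and the x axis of corner, either way round below 0.06 rad and angle between block's own z axis and vertical below 0.06 rad and z of block in the frame of corner between -0.004 and 0.004 m and x of block in the frame of corner between -0.036 and -0.028 m and y of block in the frame of corner between -0.027 and -0.019 m and contact force between the fingers and block above 1 N), for 0.2 s.
At the end, for the whole second after the job is handed in: Lock ring over 1.1 rad; block flat on the board (4 mm, tilt under 0.06 rad), square with the fence (0.06 rad), within 4 mm of home in the corner, bearing over 2 N on the fence and over 2 N on the end stop, still held by the fingers (over 1 N), all through the last second (all of step 2 and value of joint lock above 1.1 rad); the arm keeps its last pose, push and grip.
It fails at once if the tin is moved by more than 30 mm (distance of tin from where it was at the start of the episode above 0.03 m).
It fails at once if the glue bottle is moved by more than 30 mm (distance of glue from where it was at the start of the episode above 0.03 m).
It fails at once if the cork sanding block is moved by more than 30 mm (distance of cork_block from where it was at the start of the episode above 0.03 m).
It also fails if it takes over 72 s, if anything falls off the work surface, if the arm or the gripper's body presses on something with over 40 N, if the wrist force passes 120 N, or if a joint passes its speed limit or range.

## Working session

There is one attempt and no reset: what is moved stays moved. The work goes in short steps, each a Python script; the robot and the scene stay as the last script left them, time stands still between calls to the robot, and variables do not carry over. Pictures are saved under pics/ and viewed, at most 10 in all, crops included, and the job is handed in when it is done.

```bash
mkdir -p pics; ls; cat > h.py <<'E'
import numpy as np, cv2, pickle
from scipy.spatial.transform import Rotation as R
def save(c,n):
    pickle.dump(c,open(f'{n}.pkl','wb')); cv2.imwrite(f'pics/{n}.png',c['image'])
def campose(c,obs=None):
    if 'hand_eye' in c:
        T=np.eye(4);T[:3,:3]=R.from_euler('xyz',obs['ee_rot']).as_matrix();T[:3,3]=obs['position'];T=T@np.array(c['hand_eye'])
        return T[:3,:3],T[:3,3]
    return R.from_euler('xyz',np.ravel(c['attitude'])).as_matrix(),np.array(c['xyz'],float)
def ray(c,uv,obs=None):
    Rm,o=campose(c,obs)
    p=cv2.undistortPoints(np.array(uv,float).reshape(-1,1,2),np.array(c['K'],float),np.array(c['dist_coeffs'],float)).reshape(-1,2)
    d=np.c_[p[:,0],-p[:,1],-np.ones(len(p))]
    return o,d@Rm.T
def onz(c,uv,z,obs=None):
    o,d=ray(c,uv,obs); return o+d*((z-o[2])/d[:,2])[:,None]
def depthpts(c,obs=None):
    H,W=c['z_map'].shape; u,v=np.meshgrid(np.arange(W),np.arange(H))
    o,d=ray(c,np.c_[u.ravel(),v.ravel()],obs)
    return (o+d*c['z_map'].reshape(-1,1)).reshape(H,W,3)
E
python3 - <<'E'
from rig import *; from h import *
o=get_obs(); print(o)
for n in ['scene','top','wrist']:
    ob=get_obs(); c=capture(n); c['obs']=ob; save(c,n)
    print(n,c['K'],c['dist_coeffs'],c.get('xyz'),c.get('attitude'),c.get('hand_eye'),(c['z_map']>0).mean())
E
```

```text
pics
{'time_s': 0.0, 'q': array([-1.14200357e+00,  4.23834282e-01,  1.63071485e+00,  2.18841409e-05,
        1.08855847e+00, -1.90168863e-02]), 'qd': array([-0.00128715,  0.00144557,  0.00172721, -0.00228122,  0.00094823,
       -0.00021645]), 'effort': array([-3.69897403e-03, -5.57385278e+01, -2.81745851e+01, -2.25422923e-04,
        7.21055883e-03, -1.39648242e-05]), 'position': array([ 270.41118953, -562.86601706,  230.54000605]), 'ee_rot': array([-3.14007835e+00, -4.81773367e-05,  4.47799447e-01]), 'wrist_force': array([-0.79017066,  0.60373058, -0.68552558]), 'torque': array([-0.02387349, -0.01013719,  0.00043625]), 'grasp_force': 0.0, 'grip_width': 0.997915872240599}
scene [[459.24056925   0.         277.17745542]
 [  0.         459.24056925 209.41443692]
 [  0.           0.           1.        ]] [-0.14423156  0.          0.          0.          0.        ] [1654.05751228 -554.46886928  824.50855153] [ 1.00730569 -0.01153301  1.07354441] None 0.9892091836734694
top [[425.85687534   0.         278.23706732]
 [  0.         425.85687534 206.30790359]
 [  0.           0.           1.        ]] [-0.00607291  0.          0.          0.          0.        ] [ 5.22785619e+02 -7.70070202e-01  1.35563796e+03] [ 0.08543692  0.01003822 -1.56001689] None 0.9960459183673469
wrist [[325.29672714   0.         280.25640742]
 [  0.         325.29672714 207.69457804]
 [  0.           0.           1.        ]] [-0.06427786  0.          0.          0.          0.        ] None None [[-9.13105744e-04  9.62114325e-01  2.72644807e-01  6.92931594e+01]
 [ 9.99999575e-01  8.44435476e-04  3.69205224e-04 -3.03598371e-02]
 [ 1.24986687e-04  2.72645029e-01 -9.62114688e-01 -1.43152170e+02]
 [ 0.00000000e+00  0.00000000e+00  0.00000000e+00  1.00000000e+00]] 0.9959098639455782
```

View pics/top.png

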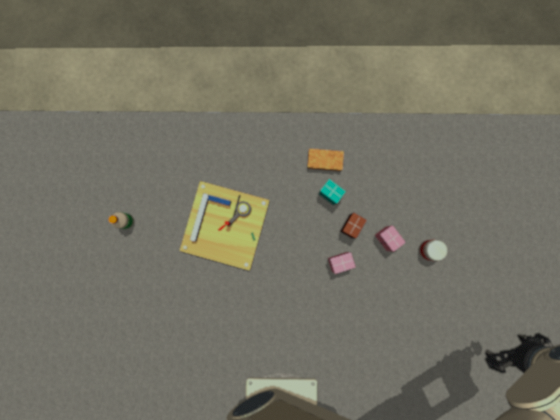

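View pics/scene.png

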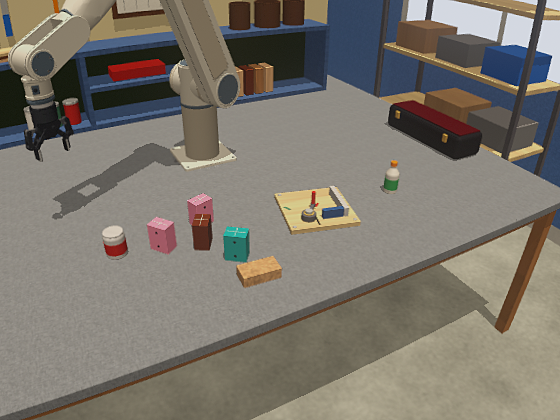

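Top view: mahogany block at (354,226), the jig centred at (225,226) with its white fence on the left, blue stop at the top, ring at (243,209) and red handle at (225,226).
Candidates for the block: dark red-brown (354,226), pink (391,239) and (343,263), turquoise (333,192). I choose (354,226), the only dark red-brown one, which is also at (202,232) in the scene view. Next I measure and check it in a crop.

```bash
python3 - <<'E'
from h import *
L=lambda n:pickle.load(open(n+'.pkl','rb'))
t=L('top'); P=depthpts(t); im=t['image']; hsv=cv2.cvtColor(im,cv2.COLOR_BGR2HSV)
# block by depth: height band
def rect(mask,z,c,lab,n=1):
    cs=cv2.findContours(mask.astype(np.uint8),cv2.RETR_EXTERNAL,cv2.CHAIN_APPROX_NONE)[0]
    for k in sorted(cs,key=cv2.contourArea)[-n:]:
        w=onz(c,k.reshape(-1,2),z)[:,:2].astype(np.float32)
        print(lab,k.reshape(-1,2).mean(0),cv2.minAreaRect(w),len(k))
Z=P[...,2]
roi=np.zeros(Z.shape,bool); roi[205:245,338:372]=1
print('block h',np.median(Z[222:228,352:357]))
rect(roi&(Z>75),88,t,'block')
y=cv2.inRange(hsv,(18,60,90),(40,255,255))>0; roi[:]=0; roi[175:275,170:280]=1
rect(cv2.morphologyEx((y&roi).astype(np.uint8),cv2.MORPH_CLOSE,np.ones((15,15))),18,t,'board')
print('board z',np.median(Z[250:258,215:230]), 'bench',np.median(Z[300:320,100:200]))
for lab,(u,v) in dict(fence=(201,218),stop=(219,201),ring=(243,209),tin=(435,250),glue=(120,220),cork=(326,160),pinkN=(343,263),pinkR=(391,239),turq=(333,192)).items(): print(lab,P[v,u].round())
r=((hsv[...,0]<8)|(hsv[...,0]>172))&(hsv[...,1]>150)&(hsv[...,2]>120)&roi
ys,xs=np.nonzero(r);print('red',[(x,yy,int(Z[yy,xs[i]])) for i,(x,yy) in enumerate(zip(xs,ys))][:40])
b=im[170:285,165:285]; b2=im[200:252,325:405]
cv2.imwrite('pics/c1.png',np.hstack([cv2.resize(b,(420,400),interpolation=2),cv2.resize(b2,(380,400),interpolation=2)]))
E
```

```text
block h 88.28841303820752
block [354.40322581 225.37096774] ((577.1841430664062, -214.09158325195312), (47.06529235839844, 64.83618927001953), 60.532066345214844) 62
board [224.32733813 225.38489209] ((576.80224609375, 183.12681579589844), (234.33599853515625, 234.29283142089844), 75.12075805664062) 278
board z 17.64526612615043 bench -0.9565452365749252
fence [596. 251.  48.]
stop [650. 197.  45.]
ring [625. 122.  48.]
tin [ 506. -454.   80.]
glue [585. 481. 101.]
cork [ 783. -134.   38.]
pinkN [ 465. -180.   88.]
pinkR [ 537. -322.   89.]
turq [ 676. -151.   85.]
red [(np.int64(226), np.int64(222), 85), (np.int64(227), np.int64(222), 81), (np.int64(228), np.int64(222), 82), (np.int64(226), np.int64(223), 76), (np.int64(227), np.int64(223), 84), (np.int64(228), np.int64(223), 78), (np.int64(226), np.int64(224), 77), (np.int64(227), np.int64(224), 83), (np.int64(228), np.int64(224), 1355), (np.int64(222), np.int64(227), 18), (np.int64(221), np.int64(228), 20)]
```

View pics/c1.png

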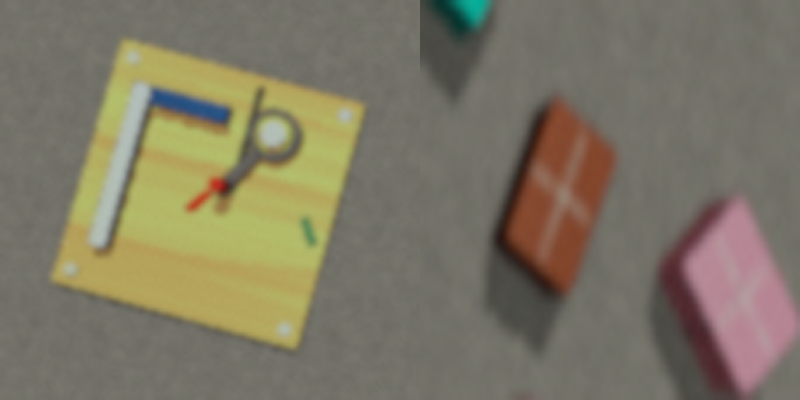

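The crop confirms a mahogany top with a pale pencil cross. Next come two wrist views each over the block and the jig.

```bash
python3 - <<'E'
from rig import *; from h import *
np.set_printoptions(precision=1,suppress=True)
for n,p,y in [('b1',[540,-230,300],2.627),('b2',[600,-180,300],2.627),('j1',[560,130,300],2.88),('j2',[600,210,300],2.88)]:
    reach(p,[np.pi,0,y]); dwell(.2); ob=get_obs(); c=capture('wrist'); c['obs']=ob; save(c,n); print(n,ob['time_s'],ob['position'],ob['ee_rot'],ob['q'])
a=[cv2.resize(pickle.load(open(n+'.pkl','rb'))['image'],(400,300)) for n in ['b1','b2','j1','j2']]
cv2.imwrite('pics/w4.png',np.vstack([np.hstack(a[:2]),np.hstack(a[2:])]))
E
```

```text
b1 1.95 [ 539.6 -230.7  299.8] [-3.1 -0.   2.6] [-0.4  0.3  1.7 -0.   1.2 -1.5]
b2 2.6083 [ 599.3 -180.7  300. ] [-3.1 -0.   2.6] [-0.3  0.4  1.6 -0.   1.2 -1.4]
j1 4.05 [560.4 128.9 299.9] [-3.1  0.   2.9] [ 0.2  0.3  1.7 -0.   1.2 -1.1]
j2 4.75 [599.7 209.  300. ] [-3.1 -0.   2.9] [ 0.3  0.4  1.5 -0.   1.2 -1. ]
```

View pics/w4.png

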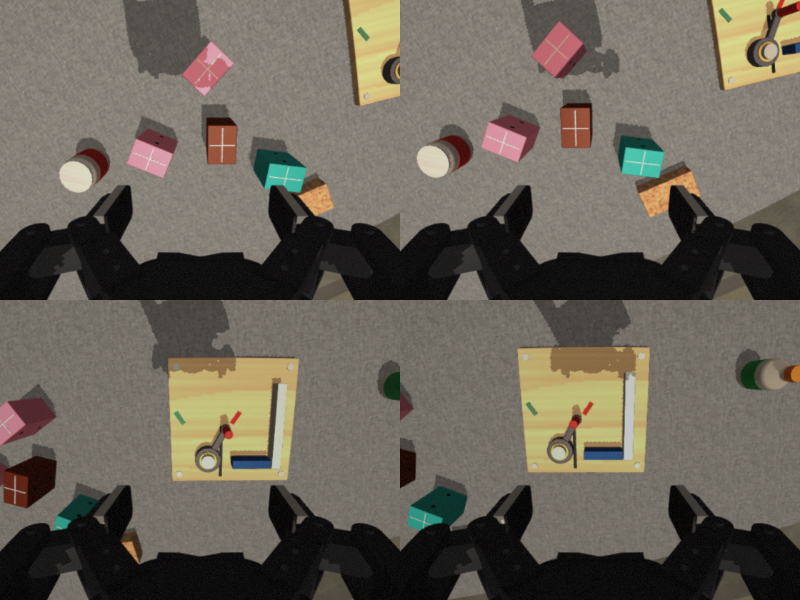

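The views show the mahogany top at about (311,202) in b1 and (246,178) in b2 (full-size pixels). In the jig views the handle's red top is near (320,187) and the fence, stop and ring are clear.

```bash
cat > m.py <<'E'
from h import *
np.set_printoptions(precision=2,suppress=True)
L=lambda n:pickle.load(open(n+'.pkl','rb'))
def tri(A,B):
    (o1,d1),(o2,d2)=A,B; M=np.c_[d1[0],-d2[0]]; s=np.linalg.lstsq(M,o2-o1,rcond=None)[0]
    p,q=o1+s[0]*d1[0],o2+s[1]*d2[0]; return (p+q)/2,np.linalg.norm(p-q)
def big(m,box=None,n=0):
    if box: k=np.zeros_like(m);k[box[1]:box[3],box[0]:box[2]]=1;m=m*k
    return max(cv2.findContours(m,cv2.RETR_EXTERNAL,cv2.CHAIN_APPROX_NONE)[0],key=cv2.contourArea)
def mask(c,lo,hi):
    return (cv2.inRange(cv2.cvtColor(c['image'],cv2.COLOR_BGR2HSV),lo,hi)>0).astype(np.uint8)
E
python3 - <<'E'
from m import *
ctr=[]
for n,(u,v) in [('b1',(311,202)),('b2',(246,178))]:
    c=L(n);o=c['obs'];P=depthpts(c,o)
    m=((abs(P[...,2]-88)<8)).astype(np.uint8); k=big(m,(u-50,v-60,u+50,v+50))
    r=cv2.minAreaRect(k.reshape(-1,2).astype(np.float32)); ctr.append(ray(c,[r[0]],o))
    w=cv2.minAreaRect(onz(c,k.reshape(-1,2),88,o)[:,:2].astype(np.float32)); print(n,r,'world',w,'z',np.median(P[v-5:v+5,u-5:u+5,2]))
print('block tri',tri(*ctr))
S={k:[] for k in('blue','red','fence')}
for n in('j1','j2'):
    c=L(n);o=c['obs'];P=depthpts(c,o);Z=P[...,2]
    box=(230,60,430,250) if n=='j1' else (150,60,360,250)
    for lab,m,z in [('board',mask(c,(15,50,60),(40,255,255)),18),('blue',mask(c,(100,110,40),(125,255,255)),50),('red',mask(c,(0,150,90),(8,255,255))*(Z>40),82),('fence',((abs(Z-50)<7)&(c['image'].min(2)>120)).astype(np.uint8),50)]:
        if lab=='board': m=cv2.morphologyEx(m,cv2.MORPH_CLOSE,np.ones((9,9),np.uint8))
        k=big(m,box).reshape(-1,2); w=cv2.minAreaRect(onz(c,k,z,o)[:,:2].astype(np.float32))
        mm=np.zeros_like(m);cv2.drawContours(mm,[k.reshape(-1,1,2)],-1,1,-1)
        print(n,lab,cv2.minAreaRect(k.astype(np.float32))[0],w,'z %.1f'%np.median(Z[mm>0]),'p90 %.1f'%np.percentile(Z[mm>0],85))
        if lab in S: S[lab].append(ray(c,[cv2.minAreaRect(k.astype(np.float32))[0]],o))
for k,v in S.items(): print(k,tri(*v))
c=L('j1');d=depthpts(c,c['obs']);print('dark line',d[(465-300)*7//5+2,220*7//5],'full px',308,233)
E
```

```text
b1 ((311.4999694824219, 201.49998474121094), (40.99999237060547, 54.99999237060547), 0.0) world ((578.4743041992188, -212.82418823242188), (45.55934524536133, 64.28238677978516), 60.447471618652344) z 88.53079473979639
b2 ((245.0, 177.5), (57.0, 42.0), 90.0) world ((578.11279296875, -212.8052978515625), (46.00149917602539, 64.01376342773438), 60.3978385925293) z 88.59433631884977
block tri (array([ 576.47, -211.74,   94.12]), np.float64(0.20140649819983986))
j1 board (326.0, 164.5) ((575.33642578125, 185.36434936523438), (231.3218231201172, 226.22483825683594), 75.01647186279297) z 18.7 p90 32.4
j1 blue (351.5, 227.0) ((650.049072265625, 199.547119140625), (71.15045166015625, 21.731792449951172), 74.7131576538086) z 50.2 p90 51.1
j1 red (319.60003662109375, 188.20001220703125) ((581.99462890625, 169.3900909423828), (12.573811531066895, 12.116226196289062), 12.423909187316895) z 82.3 p90 83.2
j1 fence (391.1569519042969, 176.01239013671875) ((601.0738525390625, 259.5235290527344), (16.23087501525879, 147.98611450195312), 75.1187744140625) z 50.5 p90 51.3
j2 board (257.0, 153.5) ((578.1402587890625, 184.7300262451172), (231.052490234375, 231.5221710205078), 75.006591796875) z 18.7 p90 20.6
j2 blue (284.5, 214.5) ((650.6099853515625, 200.9012451171875), (67.41770935058594, 19.826513290405273), 74.90437316894531) z 50.3 p90 51.2
j2 red (242.5, 173.5) ((582.268310546875, 169.87435913085938), (12.369640350341797, 12.56425952911377), 73.43537902832031) z 82.4 p90 83.2
j2 fence (320.82366943359375, 162.09716796875) ((601.1058959960938, 259.503173828125), (16.355199813842773, 148.70889282226562), 75.12556457519531) z 50.5 p90 51.3
blue (array([652.9 , 200.35,  42.28]), np.float64(0.13809076501178028))
red (array([582.54, 169.53,  79.71]), np.float64(0.02671528616953906))
fence (array([597.95, 260.48,  49.5 ]), np.float64(0.08870244870629422))
dark line [655.27 143.19  18.15] full px 308 233
```

```bash
python3 - <<'E'
from rig import *; from m import *
Y=np.deg2rad(165); h=np.array([582.2,169.6]); hin=np.array([627.5,124.8])
reach([*h,160],[np.pi,0,Y]); print(line_to([*h,54],guard=15)); f0=get_obs()['wrist_force']
grasp(40); o=get_obs(); print(o['time_s'],o['position'],o['grip_width'],o['grasp_force'],o['wrist_force'])
v=h-hin; a0=np.arctan2(v[1],v[0]); r0=np.hypot(*v); a1=np.deg2rad(145.63-15)+1.22
for s in np.linspace(0,1,11)[1:]:
    a=a0+(a1-a0)*s; r=r0+(65-r0)*s
    g=line_to([*(hin+r*np.array([np.cos(a),np.sin(a)])),54],max_speed=60,guard=35); o=get_obs(); print(s,g,o['position'],o['wrist_force']-f0)
    if g: break
print(o['grip_width'],o['time_s'])
E
```

```text
False
6.95 [582.26 169.65  54.24] 0.15230506853615364 38.917967677116394 [-1.18  0.05  4.28]
0.1 False [576.91 164.47  54.21] [-2.87  2.65  6.19]
0.2 False [572.16 158.64  54.18] [-5.77  4.33  6.43]
0.30000000000000004 False [568.22 152.49  54.18] [-6.24  6.2   8.96]
0.4 False [564.43 145.65  54.11] [-9.04  4.94 10.81]
0.5 False [563.04 138.55  54.09] [-6.83  4.38  8.69]
0.6000000000000001 False [562.06 131.11  54.06] [-5.9   4.5   7.78]
0.7000000000000001 False [562.72 123.48  54.06] [-2.62 -0.34  5.1 ]
0.8 False [563.36 116.17  54.05] [-2.72  0.79  5.35]
0.9 False [564.86 108.96  54.05] [-0.43 -0.02  4.29]
1.0 False [566.44 101.85  54.01] [-2.38  1.24  4.71]
0.14765055754429657 9.7
```

```bash
python3 - <<'E'
from rig import *; from m import *
Y=np.deg2rad(165)
open_jaws(); p=get_obs()['position']; line_to([p[0],p[1],160]); reach([560,130,300],[np.pi,0,Y]); dwell(.2)
o=get_obs(); c=capture('wrist'); c['obs']=o; save(c,'j3'); print(o['time_s'])
Z=depthpts(c,o)[...,2]
k=big(mask(c,(0,150,90),(8,255,255))*(Z>40).astype(np.uint8),(200,60,430,250)).reshape(-1,2)
w=cv2.minAreaRect(onz(c,k,82,o)[:,:2].astype(np.float32)); print(w)
e=(np.array([566.44,101.85]),np.array(w[0]))
for hin in ([627.5,124.8],[628.6,124.2]):
    for q in e: v=q-hin; print('lock',(np.arctan2(v[1],v[0])%(2*np.pi))-np.deg2rad(130.63),np.hypot(*v))
cv2.imwrite('pics/j3c.png',cv2.resize(c['image'][70:250,200:440],(480,360)))
E
```

```text
12.0833
((568.0856323242188, 101.42378997802734), (12.517889022827148, 11.645781517028809), 74.92220306396484)
lock 1.2211933148613991 65.23056108910909
lock 1.236510719712887 63.84758633890787
lock 1.2068315035191546 66.05594674213667
lock 1.221646319104973 64.6586764337521
```

View pics/j3c.png

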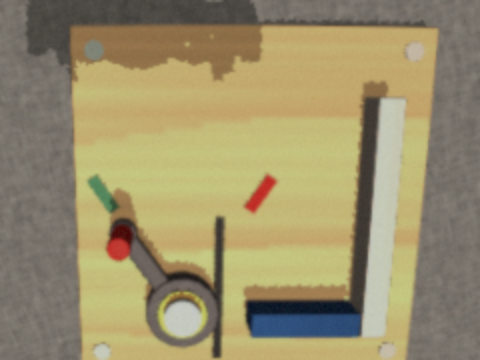

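The handle stands in line with the green mark, lock about 1.2. Next I pick up the block.

```bash
python3 - <<'E'
from rig import *; from m import *
Yb=np.deg2rad(150.4); b=[578,-213]
reach([*b,170],[np.pi,0,Yb]); print(line_to([*b,44],max_speed=120,guard=15))
grasp(70); o=get_obs(); print(o['time_s'],o['position'],o['grip_width'],o['grasp_force'])
line_to([*b,150],max_speed=120); dwell(.3); o=get_obs(); print(o['time_s'],o['wrist_force'],o['grip_width'])
Yj=np.deg2rad(165); s=np.array([576.8,185]); Rj=np.array([[np.cos(-np.pi/12),np.sin(np.pi/12)],[-np.sin(np.pi/12),np.cos(np.pi/12)]])
p=s+Rj@[8,32]; reach([*p,150],[np.pi,0,Yj]); line_to([*p,90],max_speed=120); dwell(.3)
o=get_obs(); c=capture('wrist'); c['obs']=o; save(c,'h1'); t=capture('top'); save(t,'t2'); print(o['time_s'],o['position'],o['wrist_force'],o['ee_rot'])
a=cv2.resize(t['image'][170:280,165:285],(400,366)); cv2.imwrite('pics/h1v.png',np.hstack([cv2.resize(c['image'],(400,366)),a]))
E
```

```text
False
15.1583 [ 578.47 -213.27   44.71] 0.5315690956010575 72.01533436775208
16.4917 [ 0.2   0.69 -2.72] 0.5302841260653425
19.0167 [593.22 214.02  90.76] [-0.25  0.15 -1.5 ] [3.14 0.   2.88]
```

View pics/h1v.png

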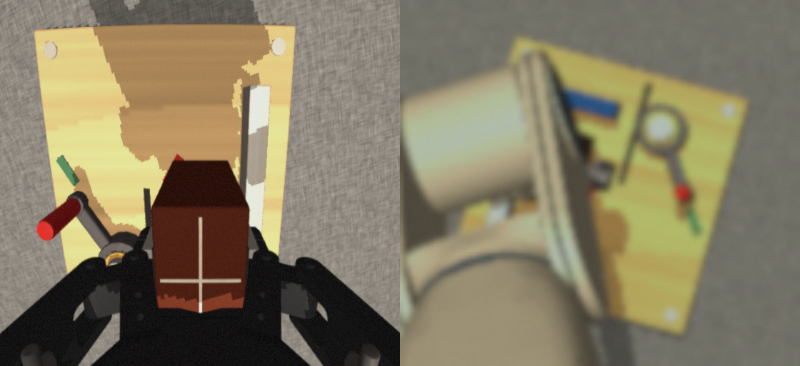

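The wrist view shows the block held upright and square in the jaws, clear of the fence on the right. The handle is still at the green mark. Now I set it down and push.

```bash
cat > push.py <<'E'
from rig import *; from m import *
Rj=np.array([[np.cos(np.pi/12),np.sin(np.pi/12)],[-np.sin(np.pi/12),np.cos(np.pi/12)]])
s=np.array([576.8,185])
def st(f0,lab):
    o=get_obs(); f=o['wrist_force']-f0; print(lab,'t%.1f'%o['time_s'],'jig',Rj.T@(o['position'][:2]-s),'z %.2f'%o['position'][2],'Fjig',Rj.T@f[:2],'%.1f'%f[2],'tq',o['torque'],'rot',np.array(o['ee_rot'])); return o
def mv(dx,dy,dz=0,v=20,guard=None):
    global T
    T[:2]+=Rj@[dx,dy]; T[2]+=dz; return line_to(list(T),max_speed=v,guard=guard)
E
python3 - <<'E'
import push; from push import *
o=get_obs(); f0=o['wrist_force']; np.save('f0.npy',f0); push.T=np.array(o['position'])
push.T[:2]=s+Rj@[8,32]
print(mv(0,0,-23,40)); print(mv(0,0,-9,12,guard=5)); o=st(f0,'down')
push.T=np.array(o['position']); print(mv(0,22,0,25,guard=10)); o=st(f0,'fence')
push.T=np.array(o['position']); print(mv(28,0.5,0,25,guard=18)); st(f0,'stop')
E
```

```text
False
True
down t20.3 jig [ 8.11 32.05] z 62.71 Fjig [ 0.37 -0.54] 7.2 tq [0.06 0.06 0.01] rot [3.14 0.   2.88]
True
fence t21.0 jig [ 8.13 47.03] z 62.78 Fjig [-0.42 -2.24] 6.6 tq [-0.36 -0.15  0.01] rot [-3.14 -0.    2.88]
True
stop t21.9 jig [30.35 47.12] z 63.04 Fjig [-2.16  0.54] 6.7 tq [0.22 0.16 0.03] rot [-3.14 -0.01  2.88]
```

```bash
python3 - <<'E'
import push; from push import *
f0=np.load('f0.npy'); p=get_obs()['position']; push.T=np.array(p)
ex=ey=0
for i in range(14):
    f=Rj.T@(get_obs()['wrist_force']-f0)[:2]
    dx=.5 if f[0]>-12 else 0; dy=.5 if f[1]>-14 else 0
    if not(dx or dy): break
    mv(dx,dy,0,10); dwell(.2); st(f0,f'{i}')
np.save('T.npy',push.T)
E
```

```text
0 t22.4 jig [30.31 47.23] z 63.06 Fjig [-2.45 -5.28] 8.7 tq [-0.62  0.38  0.1 ] rot [-3.13 -0.01  2.88]
1 t22.9 jig [30.33 47.24] z 63.09 Fjig [-4.8  -7.29] 10.5 tq [-0.87  0.56  0.1 ] rot [-3.13 -0.01  2.88]
2 t23.4 jig [30.32 47.27] z 63.10 Fjig [-6.64 -9.1 ] 11.8 tq [-1.07  0.91  0.09] rot [-3.13 -0.01  2.88]
3 t23.8 jig [30.37 47.3 ] z 63.13 Fjig [ -7.47 -11.33] 15.1 tq [-1.25  1.13  0.09] rot [-3.13 -0.01  2.88]
4 t24.2 jig [30.38 47.34] z 63.15 Fjig [ -8.76 -12.57] 18.0 tq [-1.42  1.43  0.09] rot [-3.13 -0.01  2.88]
5 t24.7 jig [30.37 47.33] z 63.13 Fjig [-10.56 -14.64] 19.5 tq [-1.64  1.76  0.14] rot [-3.13 -0.02  2.88]
6 t25.1 jig [30.4  47.34] z 63.16 Fjig [-13.83 -14.55] 19.9 tq [-1.57  1.94  0.1 ] rot [-3.13 -0.02  2.88]
```

```bash
python3 - <<'E'
import push; from push import *
np.set_printoptions(precision=3,suppress=True)
f0=np.load('f0.npy'); T=np.load('T.npy'); Yj=np.deg2rad(165); print(get_obs()['ee_rot'])
for d in ([0,0,0],[1,.5,.5],[2,1,1]):
    q=T.copy(); q[:2]+=Rj@d[:2]; q[2]+=d[2]
    line_to(list(q),[np.pi,0,Yj],max_speed=10); dwell(.3); o=st(f0,str(d)); print(o['grasp_force'],o['grip_width'])
np.save('T2.npy',q)
c=capture('wrist'); c['obs']=o; save(c,'f1'); s1=capture('scene'); save(s1,'s1')
t=capture('top')
cv2.imwrite('pics/f1v.png',np.hstack([cv2.resize(c['image'],(400,300)),cv2.resize(s1['image'][170:245,265:365],(400,300),interpolation=2)]))
E
```

```text
[-3.129 -0.016  2.881]
[0, 0, 0] t25.7 jig [30.406 47.234] z 62.98 Fjig [-10.678 -13.898] 19.5 tq [-1.809  2.327  0.051] rot [-3.135 -0.008  2.88 ]
74.61726665496826 0.5312950817761461
[1, 0.5, 0.5] t26.3 jig [30.429 47.28 ] z 63.04 Fjig [-14.553 -14.765] 19.2 tq [-1.738  2.596 -0.006] rot [-3.134 -0.009  2.88 ]
74.62652921676636 0.5282294832029024
[2, 1, 1] t26.9 jig [30.484 47.279] z 63.05 Fjig [-16.082 -15.143] 19.6 tq [-1.654  2.873  0.004] rot [-3.133 -0.011  2.88 ]
74.58457231521606 0.5328427345202772
```

View pics/f1v.png

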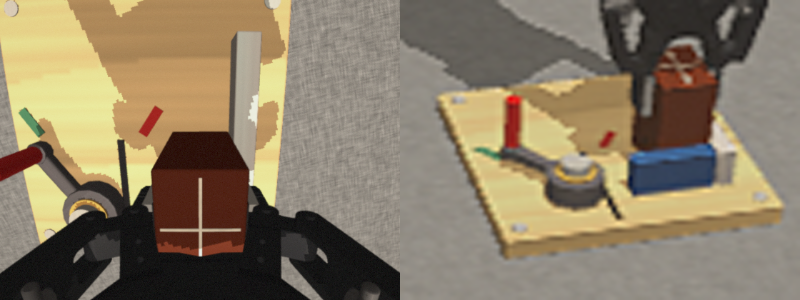

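The block sits in the corner against the fence and blue stop, and the handle is at green. Some of the measured push may be board friction, so I unload z slightly and press harder.

```bash
python3 - <<'E'
import push; from push import *
np.set_printoptions(precision=3,suppress=True)
f0=np.load('f0.npy'); T=np.load('T2.npy'); Yj=np.deg2rad(165)
for d in ([1,1,2],[1.5,2.5,3],[2,4,4]):
    q=T.copy(); q[:2]+=Rj@d[:2]; q[2]+=d[2]
    line_to(list(q),[np.pi,0,Yj],max_speed=10); dwell(.3); o=st(f0,str(d))
dwell(1); st(f0,'hold')
E
```

```text
[1, 1, 2] t27.7 jig [30.482 47.343] z 63.20 Fjig [-15.032 -14.977] 8.6 tq [-1.866  2.577  0.077] rot [-3.131 -0.014  2.88 ]
[1.5, 2.5, 3] t28.3 jig [30.475 47.421] z 63.28 Fjig [-12.645 -19.617] 4.7 tq [-2.675  2.535  0.082] rot [-3.129 -0.015  2.88 ]
[2, 4, 4] t29.0 jig [30.502 47.526] z 63.42 Fjig [-11.534 -23.966] 1.7 tq [-3.416  2.533  0.061] rot [-3.126 -0.017  2.881]
hold t30.0 jig [30.483 47.511] z 63.40 Fjig [-12.125 -22.63 ] 2.1 tq [-3.471  2.579  0.059] rot [-3.126 -0.017  2.881]
```

```bash
python3 - <<'E'
import push; from push import *
np.set_printoptions(precision=3,suppress=True)
f0=np.load('f0.npy'); T=np.load('T2.npy'); Yj=np.deg2rad(165)
for d in ([4,3.5,3.5],[6,3.5,3],[7.5,3.5,3]):
    q=T.copy(); q[:2]+=Rj@d[:2]; q[2]+=d[2]
    line_to(list(q),[np.pi,0.008,Yj],max_speed=10); dwell(.4); o=st(f0,str(d))
    if -(Rj.T@(o['wrist_force']-f0)[:2])[0]>24: break
dwell(1); st(f0,'hold')
c=capture('wrist'); ob=get_obs(); P=depthpts(c,ob); Z=P[...,2]
m=((abs(Z-106)<6)&(P[...,0]<640)).astype(np.uint8); k=big(m,(180,150,380,400)).reshape(-1,2)
w=cv2.minAreaRect(onz(c,k,106,ob)[:,:2].astype(np.float32)); print(w,'jig',Rj.T@(np.array(w[0])-s))
E
```

```text
[4, 3.5, 3.5] t30.7 jig [30.629 47.451] z 63.37 Fjig [-20.591 -22.346] 9.6 tq [-2.562  4.072  0.088] rot [-3.126 -0.012  2.88 ]
[6, 3.5, 3] t31.5 jig [30.661 47.474] z 63.38 Fjig [-28.723 -21.788] 18.3 tq [-2.26   5.153  0.091] rot [-3.126 -0.016  2.88 ]
hold t32.5 jig [30.702 47.466] z 63.38 Fjig [-29.631 -21.474] 18.2 tq [-2.321  5.194  0.054] rot [-3.126 -0.016  2.88 ]
((611.9423828125, 224.9844970703125), (69.94844818115234, 51.332122802734375), 75.2626953125) jig [23.596 47.718]
```

```bash
python3 - <<'E'
import push; from push import *
np.set_printoptions(precision=3,suppress=True)
f0=np.load('f0.npy'); T=np.load('T2.npy'); q=T.copy(); q[:2]+=Rj@[5.5,5]; q[2]+=4
line_to(list(q),[np.pi,0.008,np.deg2rad(165)],max_speed=10); dwell(1); o=st(f0,'final'); print(o['grasp_force'])
f=-(Rj.T@(o['wrist_force']-f0)[:2])
if f.min()>18 and abs(o['ee_rot'][1])<.03: print(sign_off())
E
```

```text
final t33.9 jig [30.637 47.573] z 63.41 Fjig [-23.439 -25.633] 13.5 tq [-3.1    4.699  0.078] rot [-3.124 -0.016  2.88 ]
74.75128412246704
the job is handed in; nothing more can be done
None
```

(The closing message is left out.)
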